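# Sort tagged cactus pots and close the packing cradle

### The job

At the plant dispatch bench, sort the two tagged cactus pots: set the one with the green tag into the green-edged nest of the packing cradle and the one with the red tag into the red-edged nest of the grey reject tray, each standing flat on the nest floor, kept upright and set down rather than dropped. Once both are in, wind the cradle's handwheel clockwise until the blue slide bar rests fully against the two orange stops. Leave the pot without a tag where it stands.

Things in the scene. Friction and masses are not known exactly. Their poses are not given: they have to be found in the camera images.
- pot_green: The pass pot: square taupe plastic plant pot with a ball cactus, about 120 g, 68 high, 81 with tag (all sizes in mm). Rim collar 52 x 52, from 34 to 50 above the underside: grip here; below it 46 x 46 (43 in the lowest 8). Cactus and tag stand inside the rim. Origin: centre of underside; z up, x and y square to its sides. It bears a bright green tag (30 x 24), sloping over its +x half.
- pot_red: The reject pot: square taupe plastic plant pot with a ball cactus, about 120 g, 68 high, 81 with tag (all sizes in mm). Rim collar 52 x 52, from 34 to 50 above the underside: grip here; below it 46 x 46 (43 in the lowest 8). Cactus and tag stand inside the rim. Origin: centre of underside; z up, x and y square to its sides. It bears a bright red tag (30 x 24), sloping over its +x half.
- pot_plain: The pot without a tag, otherwise the same pot and sizes; to be left alone. Origin: centre of the underside.
- pass_nest (a point): Centre of the floor of the cradle's nest, 6 above the table. The nest is 52 x 52 inside, with green walls 12 high and 6 thick on its -x, +x and -y sides; the fourth side (+y) is closed later by the slide bar. x and y of this frame run along the nest's sides, z up. The pot may stand in it at any quarter turn.
- reject_nest (a point): Centre of the floor of the reject tray's nest, 5 above the table. The nest is 52 x 52 inside, with red walls 12 high and 6 thick on all four sides; the grey tray is 80 x 80. x and y along the nest's sides, z up. The pot may stand in it at any quarter turn.
- cradle: The packing cradle, fixed: an aluminium plate 115 (x) x 290 (y) x 6. Origin: centre of its underside. The nest is centred at y = -75, the handwheel's upright axis at y = +70 (grey housing 44 x 44, 46 high), the two orange stops at x = -38 and +38, y = -48 (20 high).
- wheel_axis (a point): On the handwheel's upright axis, 64 above the table, about level with the top of the black rim (rim centre-line radius 42, rim top 63 above the table). Axes as the cradle's.
- knob_top (a point): Centre of the top of the yellow crank knob on the rim: an upright free-spinning cylinder 18 in diameter and 36 tall (64 to 100 above the table), 42 from the wheel's axis. It goes round with the wheel.
- wheel (a joint): Handwheel angle in rad; it grows as the wheel is turned clockwise seen from above. At 0 the knob stands at 150 degrees from the cradle's x axis towards y, at 3.0 (slide against the stops) at -22 degrees. It moves the slide 12 mm per rad and stays where it is left; it takes about 3 N at the knob.
- slide (a joint): Travel of the blue slide bar (88 wide) towards the nest, in m: 0 fully back, 0.036 against the orange stops.
- slide_bar (a point): Centre of the top of the slide bar's cross piece, 19 above the table.

How it is judged:
By the outcome, as a careful person would: the job done as asked, in the order asked, and still so for the second after the job is handed in, with the robot touching nothing.
It also fails if it takes over 64 s, if anything falls off the work surface, if the arm or the gripper's body presses on something with over 40 N, if the wrist force passes 120 N, or if a joint passes its speed limit or range.

### The arm

A 6-joint arm with a two-finger parallel gripper is mounted at the origin on the work surface. World frame = base frame: x ahead of the robot, y to its left, z up, the work surface at z = 0. Lengths are in mm, angles in rad, forces in N, time in s.
With the tool pointing down it reaches from about 350 to 975 mm from the base axis. Payload 7.1 kg.
Tool frame: the origin (TCP) lies between the finger pads; the fingertips stand 8 mm ahead of it and the grasp point (between the pads) lies 11 mm behind it; x points along the fingers, y is the direction in which the jaws open and shut, and the axes are right-handed (so a half turn about x gives the same grasp; the last joint's range is limited). The gripper opens to 88 mm and grips with 3 to 60 N. Pads are 20 mm wide; open, the fingers measure 115 mm over their backs; the gripper's body (75 mm by 178 mm) begins 61 mm behind the grasp point.
Start: joints at [1.107, 0.423, 1.63, -0, 1.089, -0.019], TCP at [268.891, 564.183, 209.275] pointing down, gripper open.
Joint ranges: [-3, 3], [-0.9, 2.11], [0.09, 2.58], [-1.31, 4.45], [0.11, 2.69], [-2.54, 2.54]. Speed limits (rad/s): [2.39, 2.39, 3.01, 3.14, 3.14, 3.14].

### API

Orientations are given as a rotation vector (axis times angle).
In Python, from workcell import ctrl gives the robot as it stands.
- The arm moves only by the tool apply_moves, never from a script. Its argument "increments" is a list of rows, each an object with "gripper": the opening in per cent of the stroke, from 0 (shut) to 100 (fully open); "delta_pos": the shift along the tool's x, y, z in cm, a list of three; "dr": the turn, a rotation vector about the tool's x, y, z in rad, a list of three. In form: [{"gripper": gripper, "delta_pos": [dx, dy, dz], "dr": [ax, ay, az]}, ...]. A call has exactly 5 rows; each row shifts and turns the commanded pose from where the row before left it, along the tool's axes as they then stand; what a row does not reach is not made up. A row lasts 1/12 s, in which the tool goes at most 41.7 mm and 7.16 degrees, less where a joint would pass 70% of its speed; a pose out of reach is approached as far as the arm can. A call with a gripper value outside its range is refused whole. The fingers move at their own pace and stop on an object; the grip force is fixed at half the most. Time passes only in rows, so rows that do not move let the fingers close, or fill a call up. It gives the time, the measured TCP pose, the force and the opening at its end, in the units of the state.
- ctrl.get_obs(): the state, without advancing time (a new reading comes with each control period).
- ctrl.get_image(name): name is "scene" or "side" or "wrist"; returns a dict with "img" (480x640x3 uint8, red, green, blue), "range_z" (480x640 float32, mm along the optical axis (not along the pixel's ray), 0 where there is no reading), "mtx" (3x3 intrinsics, pixels), "rvec" (rotation vector, rad) and "tvec" (3), from world to camera coordinates, as OpenCV has them. Camera axes: x right, y down, z forward; pixel columns grow to the right and rows downward; lengths in mm; the calibration is good to about 2 mm. A picture is of the moment at which its call begins.
- ctrl.close_job(): hands the job in, once; it reports no verdict.
The state is a dict: "t": time; "qpos": joint angles; "qvel": joint speeds; "joint_torque": joint torques, N m; "ee_pos": TCP position; "orientation": TCP orientation; "ft_force": force on the tool from outside, world axes, zero at the start; "moment": the same for the moment, N m; "width": finger opening in mm.
Only numpy, scipy, OpenCV 4.12 (cv2) and the standard library are available. Lean on these libraries where they do the work, as an engineer would, in place of code of your own. Each camera call takes 0.05 s, during which the arm holds its last target. There are 200 camera calls.

## Working session

There is one attempt and no reset: what is moved stays moved. The work goes in short steps, Python scripts to look and compute and a tool call to move; the robot and the scene stay as the last step left them, time stands still between calls to the robot, and variables do not carry over. Pictures are saved under pics/ and viewed, about 8 in all and at most 12, crops included, and the job is handed in when it is done.

Besides the shell and the picture viewer there is one more tool, called as name(argument=value, ...) on one line, values as JSON. apply_moves: Moves the arm, as the interface text tells. Its arguments: {"type":"object","properties":{"increments":{"type":"array","items":{"type":"object","properties":{"gripper":{"type":"number"},"delta_pos":{"type":"array","items":{"type":"number"}},"dr":{"type":"array","items":{"type":"number"}}}}}},"required":["increments"]}

```bash
mkdir -p pics
cat > h.py <<'E'
import numpy as np, cv2
from workcell import ctrl
from scipy.spatial.transform import Rotation as R
def shot(n,f=None):
    d=ctrl.get_image(n)
    if f: cv2.imwrite('pics/'+f,d['img'][:,:,::-1]); np.savez('pics/'+f+'.npz',**d)
    return d
def ray(d,u,v):
    Rm=cv2.Rodrigues(np.array(d['rvec'],float))[0]; c=-Rm.T@np.array(d['tvec'],float).ravel()
    r=Rm.T@np.linalg.inv(d['mtx'])@np.array([u,v,1.]); return c,r
def px(d,u,v,z=None):
    c,r=ray(d,u,v)
    s=d['range_z'][int(v),int(u)] if z is None else (z-c[2])/r[2]
    return c+s*r
def load(f): return dict(np.load('pics/'+f+'.npz'))
E
python3 - <<'E'
from h import *
o=ctrl.get_obs();print(o)
print(R.from_rotvec(o['orientation']).as_matrix().round(3))
a=shot('scene','s1.png');b=shot('side','d1.png');c=shot('wrist','w1.png')
for d in(a,b,c):print(ray(d,320,240))
cv2.imwrite('pics/w.png',0*a['img'])
E
```

```text
{'t': 0.0, 'qpos': array([ 1.10701664e+00,  4.23847988e-01,  1.63072251e+00, -1.79629247e-05,
        1.08860893e+00, -1.89925520e-02]), 'qvel': array([ 8.91419893e-04, -2.46534860e-04, -6.72889055e-04, -8.76922999e-04,
        3.18287046e-04, -6.93743033e-05]), 'joint_torque': array([ 2.28366240e-03, -5.44634414e+01, -2.73668075e+01,  6.44754712e-02,
        2.26905226e-02, -1.26039499e-04]), 'ee_pos': array([268.62306941, 563.65948426, 208.48449065]), 'orientation': array([ 0.34760254,  1.54287158, -0.35004533]), 'ft_force': array([ 0.18235998, -0.21275988,  0.015268  ]), 'moment': array([ 0.019383  , -0.01607872,  0.02605155]), 'width': 88.10292372563646}
[[-0.001  0.43   0.903]
 [-0.001  0.903 -0.43 ]
 [-1.    -0.002 -0.   ]]
(array([ 935.40250791, -219.43557156,  889.03585009]), array([-0.431251  ,  0.2740272 , -0.85962093]))
(array([ 256.98186053, -733.30275285,  886.57997445]), array([ 0.25135083,  0.67212669, -0.69652122]))
(array([199.72837046, 596.85082907, 383.12684457]), array([ 0.242064 , -0.1316806, -0.9613982]))
```

View pics/s1.png

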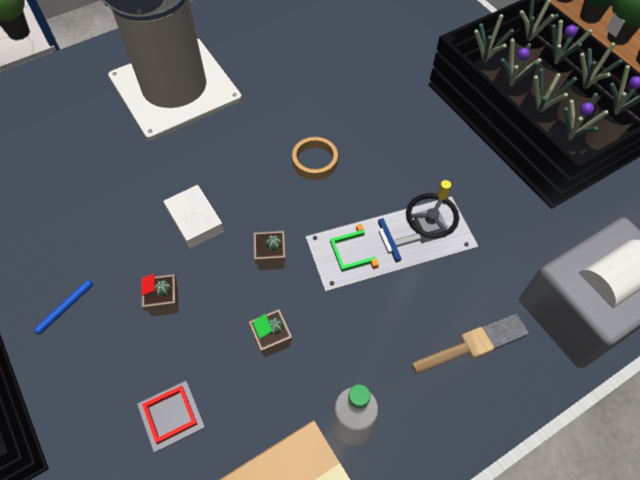

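View pics/d1.png

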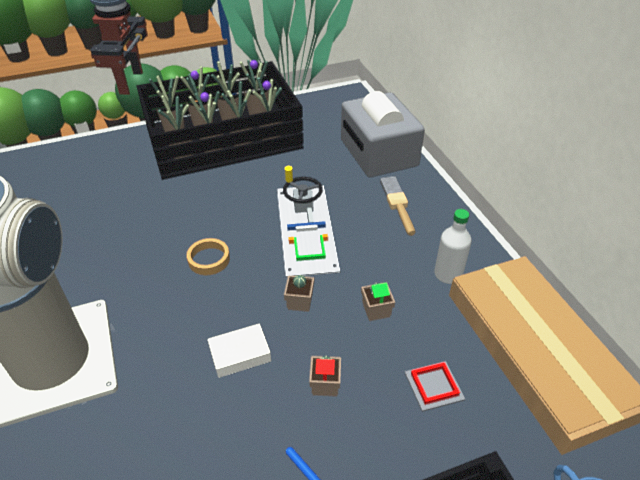

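The scene view shows the red pot at about (160,292), green pot (270,330), plain pot (269,247), red tray (171,415), cradle (390,242) and knob (445,187). I'm enlarging for corners.

Run:
```python
from h import *
d=load('s1.png');i=d['img'][:,:,::-1]
a=cv2.resize(i[225:455,130:300],None,fx=3.4*1,fy=2.6*1)if 0 else None
c1=cv2.resize(i[265:455,130:300],None,fx=3,fy=3,interpolation=2)   # 510x570
cv2.imwrite('pics/c1.png',c1)
c2=cv2.resize(i[170:295,300:485],None,fx=4.2,fy=4.2,interpolation=2) # 777x525
cv2.imwrite('pics/c2.png',c2)
```

```text
(no output)
```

View pics/c1.png

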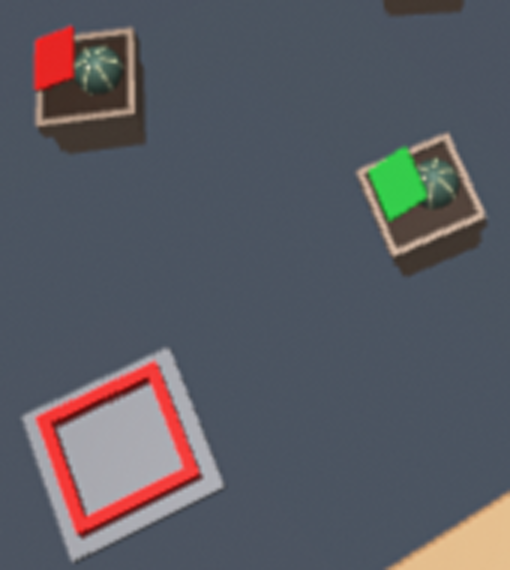

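View pics/c2.png

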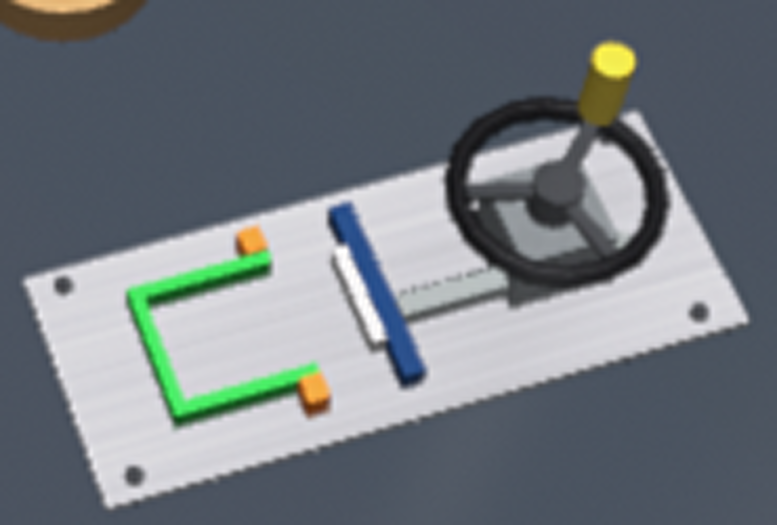

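```bash
cat >> h.py <<'E'
def quad(d,pts,z,sc,off):
    P=np.array([px(d,off[0]+p[0]/sc,off[1]+p[1]/sc,z)[:2] for p in pts]); return P
E
python3 - <<'E'
from h import *
d=load('s1.png')
def rep(n,pts,z,sc,off):
    P=quad(d,pts,z,sc,off);e=np.roll(P,-1,0)-P
    print(n,'c',P.mean(0).round(1),'len',np.linalg.norm(e,axis=1).round(1),'ang',np.degrees(np.arctan2(e[:,1],e[:,0])).round(1));return P
o1=(130,265);o2=(300,170)
P=rep('red',[(36,38),(133,28),(136,116),(38,126)],50,3,o1);print((P[1]+P[3])/2)
rep('green',[(447,134),(484,216),(394,255),(358,171)],50,3,o1)
rep('tray',[(168,348),(222,487),(72,561),(22,415)],5,3,o1)
rep('traywall',[(157,362),(200,474),(82,536),(37,420)],17,3,o1)
P=rep('plate',[(638,110),(750,322),(110,508),(22,280)],6,4.2,o2)
y=(P[0]+P[1]-P[2]-P[3]);y/=np.linalg.norm(y);x=np.array([y[1],-y[0]]);c=P.mean(0)
print('y',y,np.degrees(np.arctan2(*x[::-1])),'nest',c-75*y,'wheel',c+70*y,'stops',c-48*y+38*x,c-48*y-38*x)
w=rep('nestwall',[(130,292),(178,420),(318,370),(268,258)],18,4.2,o2)
print('nest from wall',(w[0]+w[1])/2+32*y)
k=px(d,o2[0]+613/4.2,o2[1]+60/4.2,100);print('knob',k,'rel',(k[:2]-c-70*y)@x,(k[:2]-c-70*y)@y)
# depth checks
for u,v in [(160,300),(272,341),(171,415),(320,240)]:print(px(d,u,v).round(1))
E
```

```text
red c [ 456.9 -225.8] len [52.8 53.6 51.8 53.4] ang [  64.8  -22.9 -115.4  158.1]
[ 456.92118863 -225.52238712]
green c [ 611.8 -104.8] len [50.7 50.3 50.9 50.7] ang [ -7.6 -97.1 172.8  82.7]
tray c [ 635.5 -296.8] len [79.5 78.7 80.3 79. ] ang [ -5.3 -95.1 174.9  84.3]
traywall c [ 637.2 -295.8] len [63.2 62.1 64.4 64.4] ang [ -5.3 -93.4 176.7  85.5]
plate c [563.4 170.6] len [115.8 288.1 114.8 291. ] ang [ -14.4 -104.1  167.    76.1]
y [0.24231942 0.97019652] -14.023475224781452 nest [545.18277188  97.82196744] wheel [580.31908848 238.50046351] stops [588.59286429 114.80913547] [514.85792842 133.22541175]
nestwall c [545.9  97.7] len [64.2 63.4 57.8 61.7] ang [ -14.6   79.9  166.9 -105.9]
nest from wall [546.67834952  98.27699531]
knob [559.27332689 274.45018269 100.        ] rel -29.129840027666326 29.778495759032417
[ 470.  -230.9   43.2]
[ 627.7 -111.1   44. ]
[ 636.8 -295.5    8.7]
[492.2  62.2   5.6]
```

```bash
cat >> h.py <<'E'
def plan(target,yaw,n,grip=100,start=None):
    """rows of 5 from the measured pose to TCP target with tool y at yaw (deg, world), tool down"""
    o=ctrl.get_obs()
    p=np.array(o['ee_pos'] if start is None else start[0],float);M=R.from_rotvec(o['orientation']).as_matrix()
    y0=np.degrees(np.arctan2(M[1,1],M[0,1])) if start is None else start[1]
    t=np.array(target,float);dy=((yaw-y0+180)%360-180)/n
    a=[np.radians(y0+dy*k) for k in range(n)]
    rows=[]
    for k in range(n):
        D=(t-p)/n/10;y=np.array([np.cos(a[k]),np.sin(a[k])]);z=np.array([y[1],-y[0]])
        rows.append([round(-D[2],2),round(D[:2]@y,2),round(D[:2]@z,2),round(-np.radians(dy),3)])
    for k in range(0,n,5):print(grip,rows[k:k+5])
def st():
    o=ctrl.get_obs();M=R.from_rotvec(o['orientation']).as_matrix()
    print('t',round(o['t'],2),'p',o['ee_pos'].round(1),'yaw',np.degrees(np.arctan2(M[1,1],M[0,1])).round(2),'down',M[:,0].round(3),'F',o['ft_force'].round(1),'w',round(o['width'],1))
E
python3 -c "
from h import *
plan((612,-105,190),-7,20)"
```

```text
100 [[np.float64(0.09), np.float64(-2.28), np.float64(2.99), np.float64(0.062)], [np.float64(0.09), np.float64(-2.09), np.float64(3.12), np.float64(0.062)], [np.float64(0.09), np.float64(-1.89), np.float64(3.25), np.float64(0.062)], [np.float64(0.09), np.float64(-1.68), np.float64(3.36), np.float64(0.062)], [np.float64(0.09), np.float64(-1.47), np.float64(3.46), np.float64(0.062)]]
100 [[np.float64(0.09), np.float64(-1.25), np.float64(3.54), np.float64(0.062)], [np.float64(0.09), np.float64(-1.03), np.float64(3.62), np.float64(0.062)], [np.float64(0.09), np.float64(-0.8), np.float64(3.67), np.float64(0.062)], [np.float64(0.09), np.float64(-0.57), np.float64(3.72), np.float64(0.062)], [np.float64(0.09), np.float64(-0.34), np.float64(3.74), np.float64(0.062)]]
100 [[np.float64(0.09), np.float64(-0.1), np.float64(3.76), np.float64(0.062)], [np.float64(0.09), np.float64(0.13), np.float64(3.76), np.float64(0.062)], [np.float64(0.09), np.float64(0.36), np.float64(3.74), np.float64(0.062)], [np.float64(0.09), np.float64(0.6), np.float64(3.71), np.float64(0.062)], [np.float64(0.09), np.float64(0.83), np.float64(3.67), np.float64(0.062)]]
100 [[np.float64(0.09), np.float64(1.05), np.float64(3.61), np.float64(0.062)], [np.float64(0.09), np.float64(1.28), np.float64(3.54), np.float64(0.062)], [np.float64(0.09), np.float64(1.5), np.float64(3.45), np.float64(0.062)], [np.float64(0.09), np.float64(1.71), np.float64(3.35), np.float64(0.062)], [np.float64(0.09), np.float64(1.91), np.float64(3.24), np.float64(0.062)]]
```

apply_moves(increments=[{"gripper": 100, "delta_pos": [0.1, -2.3, 3.0], "dr": [0.062, 0, 0]}, {"gripper": 100, "delta_pos": [0.1, -2.1, 3.1], "dr": [0.062, 0, 0]}, {"gripper": 100, "delta_pos": [0.1, -1.9, 3.2], "dr": [0.062, 0, 0]}, {"gripper": 100, "delta_pos": [0.1, -1.7, 3.4], "dr": [0.062, 0, 0]}, {"gripper": 100, "delta_pos": [0.1, -1.5, 3.5], "dr": [0.062, 0, 0]}])

```text
t: 0.57
ee_pos: [354.7, 394.6, 204.0]
orientation: [0.592, 1.489, -0.592]
ft_force: [0.9, -0.0, -0.3]
width: 88.0
```

apply_moves(increments=[{"gripper": 100, "delta_pos": [0.1, -1.3, 3.5], "dr": [0.062, 0, 0]}, {"gripper": 100, "delta_pos": [0.1, -1.0, 3.6], "dr": [0.062, 0, 0]}, {"gripper": 100, "delta_pos": [0.1, -0.8, 3.7], "dr": [0.062, 0, 0]}, {"gripper": 100, "delta_pos": [0.1, -0.6, 3.7], "dr": [0.062, 0, 0]}, {"gripper": 100, "delta_pos": [0.1, -0.3, 3.7], "dr": [0.062, 0, 0]}])

```text
t: 0.98
ee_pos: [440.5, 228.0, 199.2]
orientation: [0.831, 1.406, -0.831]
ft_force: [-0.4, -0.2, 0.9]
width: 87.9
```

apply_moves(increments=[{"gripper": 100, "delta_pos": [0.1, -0.1, 3.8], "dr": [0.062, 0, 0]}, {"gripper": 100, "delta_pos": [0.1, 0.1, 3.8], "dr": [0.062, 0, 0]}, {"gripper": 100, "delta_pos": [0.1, 0.4, 3.7], "dr": [0.062, 0, 0]}, {"gripper": 100, "delta_pos": [0.1, 0.6, 3.7], "dr": [0.062, 0, 0]}, {"gripper": 100, "delta_pos": [0.1, 0.8, 3.7], "dr": [0.062, 0, 0]}])

```text
t: 1.4
ee_pos: [527.5, 60.6, 194.2]
orientation: [1.066, 1.294, -1.066]
ft_force: [0.7, 0.3, -0.4]
width: 87.7
```

apply_moves(increments=[{"gripper": 100, "delta_pos": [0.1, 1.1, 3.6], "dr": [0.062, 0, 0]}, {"gripper": 100, "delta_pos": [0.1, 1.3, 3.5], "dr": [0.062, 0, 0]}, {"gripper": 100, "delta_pos": [0.1, 1.5, 3.5], "dr": [0.062, 0, 0]}, {"gripper": 100, "delta_pos": [0.1, 1.7, 3.4], "dr": [0.062, 0, 0]}, {"gripper": 100, "delta_pos": [0.1, 1.9, 3.2], "dr": [0.062, 0, 0]}])

```text
t: 1.82
ee_pos: [614.9, -106.3, 189.0]
orientation: [1.295, 1.152, -1.295]
ft_force: [0.5, 0.9, -0.3]
width: 87.8
```

Run:
```python
from h import *
st();d=shot('wrist','w2.png');print(ray(d,320,240));st()
```

```text
t 1.82 p [ 614.9 -106.3  189. ] yaw -6.72 down [-0.  0. -1.] F [ 0.5  0.9 -0.3] w 87.8
(array([624.99290833, -29.74493458, 363.52044731]), array([-0.04609022, -0.27234108, -0.96121137]))
t 1.87 p [ 618.1 -111.6  189.2] yaw -7.07 down [ 0.003 -0.003 -1.   ] F [ 2.2 -4.1  1.2] w 87.6
```

View pics/w2.png

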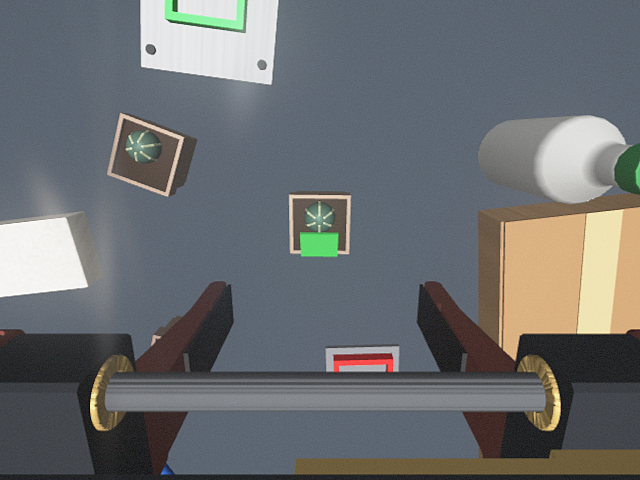

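The wrist view shows the green pot square to the jaws, rim corners (290,195), (350,195), (350,254), (290,254). The cradle nest is at the top and the tray at (362,362).

Run:
```python
from h import *
d=load('w2.png')
P=quad(d,[(290,195),(350,195),(350.5,254),(290.5,254)],50,1,(0,0));e=np.roll(P,-1,0)-P
print(P.mean(0),np.linalg.norm(e,axis=1),np.degrees(np.arctan2(e[:,1],e[:,0])))
st()
np.set_printoptions(legacy='1.25')
plan((*P.mean(0),80),-7,5)
```

```text
[ 611.7739324 -105.4436052] [50.37929893 52.12437243 52.73606235 52.12221596] [ -6.70667819 -95.1476802  173.30275802  82.26144513]
t 1.87 p [ 618.1 -111.6  189.2] yaw -7.07 down [ 0.003 -0.003 -1.   ] F [ 2.2 -4.1  1.2] w 87.6
100 [[2.18, -0.14, -0.11, -0.0], [2.18, -0.14, -0.11, -0.0], [2.18, -0.14, -0.11, -0.0], [2.18, -0.14, -0.11, -0.0], [2.18, -0.14, -0.11, -0.0]]
```

apply_moves(increments=[{"gripper": 100, "delta_pos": [2.5, -0.2, -0.2], "dr": [0, 0, 0]}, {"gripper": 100, "delta_pos": [2.5, -0.2, -0.1], "dr": [0, 0, 0]}, {"gripper": 100, "delta_pos": [2.5, -0.2, -0.1], "dr": [0, 0, 0]}, {"gripper": 100, "delta_pos": [2.5, -0.1, -0.1], "dr": [0, 0, 0]}, {"gripper": 100, "delta_pos": [0, 0, 0], "dr": [0, 0, 0]}])

```text
t: 2.28
ee_pos: [604.2, -97.7, 84.4]
orientation: [1.289, 1.16, -1.299]
ft_force: [-0.8, -0.4, 0.1]
width: 88.1
```

```bash
sed -i '1i import numpy as np; np.set_printoptions(legacy="1.25")' h.py
python3 - <<'E'
from h import *
st();plan((611.8,-105,31),-7,5)
E
```

```text
t 2.28 p [604.2 -97.7  84.4] yaw -6.52 down [-0.009  0.002 -1.   ] F [-0.8 -0.4  0.1] w 88.1
100 [[1.07, 0.17, 0.13, 0.002], [1.07, 0.17, 0.13, 0.002], [1.07, 0.17, 0.13, 0.002], [1.07, 0.17, 0.13, 0.002], [1.07, 0.17, 0.13, 0.002]]
```

apply_moves(increments=[{"gripper": 100, "delta_pos": [0.8, 0.2, 0.2], "dr": [0, 0, 0]}, {"gripper": 100, "delta_pos": [0.8, 0.2, 0.1], "dr": [0, 0, 0]}, {"gripper": 100, "delta_pos": [0.8, 0.1, 0.1], "dr": [0, 0, 0]}, {"gripper": 100, "delta_pos": [0, 0, 0], "dr": [0, 0, 0]}, {"gripper": 100, "delta_pos": [0, 0, 0], "dr": [0, 0, 0]}])

```text
t: 2.7
ee_pos: [612.9, -103.2, 65.5]
orientation: [1.293, 1.153, -1.293]
ft_force: [0.8, 0.4, -0.3]
width: 88.0
```

Run:
```python
from h import *
st();plan((611.8,-105,31),-7,5)
```

```text
t 2.7 p [ 612.9 -103.2   65.5] yaw -6.54 down [ 0. -0. -1.] F [ 0.8  0.4 -0.3] w 88.0
100 [[0.69, -0.02, 0.04, 0.002], [0.69, -0.02, 0.04, 0.002], [0.69, -0.02, 0.04, 0.002], [0.69, -0.02, 0.04, 0.002], [0.69, -0.02, 0.04, 0.002]]
```

apply_moves(increments=[{"gripper": 100, "delta_pos": [1.1, -0.1, 0.1], "dr": [0.008, 0, 0]}, {"gripper": 100, "delta_pos": [1.2, 0, 0.1], "dr": [0, 0, 0]}, {"gripper": 100, "delta_pos": [1.2, 0, 0], "dr": [0, 0, 0]}, {"gripper": 100, "delta_pos": [0, 0, 0], "dr": [0, 0, 0]}, {"gripper": 100, "delta_pos": [0, 0, 0], "dr": [0, 0, 0]}])

```text
t: 3.12
ee_pos: [610.3, -104.8, 28.9]
orientation: [1.298, 1.151, -1.3]
ft_force: [-0.1, 0.1, 0.3]
width: 87.7
```

apply_moves(increments=[{"gripper": 60, "delta_pos": [0, 0, 0], "dr": [0, 0, 0]}, {"gripper": 40, "delta_pos": [0, 0, 0], "dr": [0, 0, 0]}, {"gripper": 30, "delta_pos": [0, 0, 0], "dr": [0, 0, 0]}, {"gripper": 30, "delta_pos": [0, 0, 0], "dr": [0, 0, 0]}, {"gripper": 30, "delta_pos": [0, 0, 0], "dr": [0, 0, 0]}])

```text
t: 3.53
ee_pos: [611.6, -105.0, 30.7]
orientation: [1.299, 1.149, -1.298]
ft_force: [0.4, 0.0, 0.1]
width: 58.0
```

Run:
```python
from h import *
st();plan((545.8,98,140),-14,10)
```

```text
t 3.53 p [ 611.6 -105.    30.7] yaw -6.99 down [ 0.001 -0.    -1.   ] F [0.4 0.  0.1] w 58.0
100 [[-1.09, -0.9, -1.93, 0.012], [-1.09, -0.92, -1.92, 0.012], [-1.09, -0.95, -1.91, 0.012], [-1.09, -0.97, -1.9, 0.012], [-1.09, -0.99, -1.89, 0.012]]
100 [[-1.09, -1.02, -1.88, 0.012], [-1.09, -1.04, -1.86, 0.012], [-1.09, -1.06, -1.85, 0.012], [-1.09, -1.09, -1.84, 0.012], [-1.09, -1.11, -1.82, 0.012]]
```

apply_moves(increments=[{"gripper": 30, "delta_pos": [0, 0, 0], "dr": [0, 0, 0]}, {"gripper": 30, "delta_pos": [0, 0, 0], "dr": [0, 0, 0]}, {"gripper": 30, "delta_pos": [0, 0, 0], "dr": [0, 0, 0]}, {"gripper": 30, "delta_pos": [0, 0, 0], "dr": [0, 0, 0]}, {"gripper": 30, "delta_pos": [-0.5, 0, 0], "dr": [0, 0, 0]}])

```text
t: 3.95
ee_pos: [610.7, -104.8, 34.6]
orientation: [1.298, 1.15, -1.3]
ft_force: [-0.5, 0.5, -0.8]
width: 51.3
```

apply_moves(increments=[{"gripper": 30, "delta_pos": [-1.5, 0, 0], "dr": [0, 0, 0]}, {"gripper": 30, "delta_pos": [-2.5, 0, 0], "dr": [0, 0, 0]}, {"gripper": 30, "delta_pos": [-2.5, 0, 0], "dr": [0, 0, 0]}, {"gripper": 30, "delta_pos": [-2.5, 0, 0], "dr": [0, 0, 0]}, {"gripper": 30, "delta_pos": [-1.5, -0.5, -1], "dr": [0.012, 0, 0]}])

```text
t: 4.37
ee_pos: [609.3, -95.8, 143.1]
orientation: [1.309, 1.139, -1.305]
ft_force: [0.4, 0.1, 0.1]
width: 51.6
```

Run:
```python
from h import *
st();plan((545.8,98,140),-14,10)
```

```text
t 4.37 p [609.3 -95.8 143.1] yaw -7.74 down [ 0.004 -0.001 -1.   ] F [0.4 0.1 0.1] w 51.6
100 [[0.03, -0.89, -1.83, 0.011], [0.03, -0.91, -1.82, 0.011], [0.03, -0.93, -1.81, 0.011], [0.03, -0.95, -1.8, 0.011], [0.03, -0.97, -1.79, 0.011]]
100 [[0.03, -0.99, -1.78, 0.011], [0.03, -1.01, -1.77, 0.011], [0.03, -1.03, -1.76, 0.011], [0.03, -1.05, -1.75, 0.011], [0.03, -1.07, -1.74, 0.011]]
```

apply_moves(increments=[{"gripper": 30, "delta_pos": [0, -0.9, -1.8], "dr": [0.011, 0, 0]}, {"gripper": 30, "delta_pos": [0, -0.9, -1.8], "dr": [0.011, 0, 0]}, {"gripper": 30, "delta_pos": [0, -0.9, -1.8], "dr": [0.011, 0, 0]}, {"gripper": 30, "delta_pos": [0, -1.0, -1.8], "dr": [0.011, 0, 0]}, {"gripper": 30, "delta_pos": [0, -1.0, -1.8], "dr": [0.011, 0, 0]}])

```text
t: 4.78
ee_pos: [574.6, 2.6, 140.4]
orientation: [1.348, 1.113, -1.348]
ft_force: [-0.7, -0.2, -1.2]
width: 51.8
```

apply_moves(increments=[{"gripper": 30, "delta_pos": [0, -1.0, -2.4], "dr": [0.011, 0, 0]}, {"gripper": 30, "delta_pos": [0, -1.0, -2.2], "dr": [0.011, 0, 0]}, {"gripper": 30, "delta_pos": [0, -1.1, -2.0], "dr": [0.011, 0, 0]}, {"gripper": 30, "delta_pos": [0, -1.0, -1.5], "dr": [0.011, 0, 0]}, {"gripper": 30, "delta_pos": [0, -0.9, -0.7], "dr": [0.011, 0, 0]}])

```text
t: 5.2
ee_pos: [543.9, 100.2, 140.4]
orientation: [1.386, 1.084, -1.386]
ft_force: [0.1, -0.1, -0.8]
width: 51.4
```

apply_moves(increments=[{"gripper": 30, "delta_pos": [0, 0, 0], "dr": [0, 0, 0]}, {"gripper": 30, "delta_pos": [0, 0, 0], "dr": [0, 0, 0]}, {"gripper": 30, "delta_pos": [0, 0, 0], "dr": [0, 0, 0]}, {"gripper": 30, "delta_pos": [0, 0, 0], "dr": [0, 0, 0]}, {"gripper": 30, "delta_pos": [0, 0, 0], "dr": [0, 0, 0]}])

```text
t: 5.62
ee_pos: [544.7, 97.6, 140.3]
orientation: [1.387, 1.083, -1.387]
ft_force: [-0.0, 0.2, -0.9]
width: 51.6
```

Run:
```python
from h import *
st();d=shot('wrist','w3.png');plan((545.8,98,60),-14,10)
```

```text
t 5.62 p [544.7  97.6 140.3] yaw -14.03 down [ 0. -0. -1.] F [-0.   0.2 -0.9] w 51.6
100 [[0.8, 0.01, -0.01, -0.0], [0.8, 0.01, -0.01, -0.0], [0.8, 0.01, -0.01, -0.0], [0.8, 0.01, -0.01, -0.0], [0.8, 0.01, -0.01, -0.0]]
100 [[0.8, 0.01, -0.01, -0.0], [0.8, 0.01, -0.01, -0.0], [0.8, 0.01, -0.01, -0.0], [0.8, 0.01, -0.01, -0.0], [0.8, 0.01, -0.01, -0.0]]
```

View pics/w3.png

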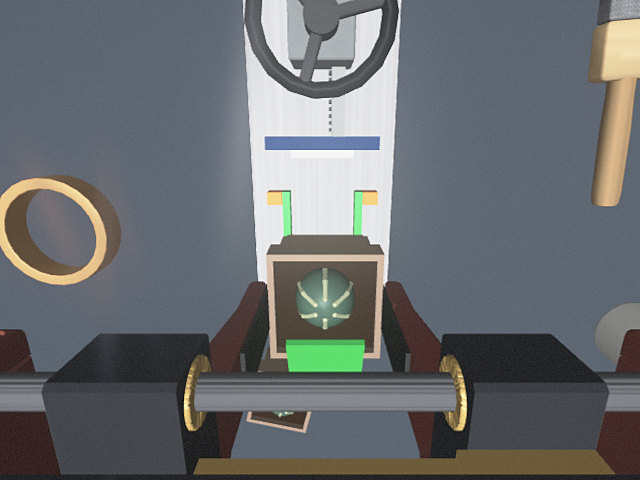

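Wrist view: pot held square (rim (268,253) to (383,253)), wall ends at (283–291,191) and (354–362,191), stops at 267 and 378, slide bar edges (265–380,143).

Run:
```python
from h import *
d=load('w3.png')
a=np.radians(-14.03);x=np.array([np.cos(a),np.sin(a)]);y=np.array([-x[1],x[0]])
N=np.array([545.8,98.])
f=lambda u,v,z:((px(d,u,v,z)[:2]-N)@np.c_[x,y]).round(1)
print('L out/in',f(283,192,18),f(291,192,18),'R',f(354,192,18),f(362,192,18))
print('stops',f(267,191.5,20),f(378,191.5,20),'plate edges row100',f(248,100,6),f(398,100,6),'row 220',f(253,220,6),f(392,220,6))
T=(ctrl.get_obs()['ee_pos'][:2]-N)@np.c_[x,y]
print('tcp',T,'rim',[f(*p,159) for p in[(267,254),(383,254),(380,359),(269,359)]])
```

```text
L out/in [-33.2  31.1] [-26.9  31.1] R [23.1 31.1] [29.4 31.1]
stops [-45.6  31.8] [41.8 31.8] plate edges row100 [-59.3 100.4] [ 56.4 100.4] row 220 [-60.6   5.6] [56.6  5.6]
tcp [-1.06511167 -0.59407429] rim [array([-25.3,  25.6]), array([25.4, 25.6]), array([ 26.3, -27. ]), array([-26.6, -27. ])]
```

apply_moves(increments=[{"gripper": 30, "delta_pos": [2.0, -0.1, -0.1], "dr": [0, 0, 0]}, {"gripper": 30, "delta_pos": [2.5, -0.05, 0], "dr": [0, 0, 0]}, {"gripper": 30, "delta_pos": [2.2, 0, 0], "dr": [0, 0, 0]}, {"gripper": 30, "delta_pos": [1.3, 0, 0], "dr": [0, 0, 0]}, {"gripper": 30, "delta_pos": [0.7, 0, 0], "dr": [0, 0, 0]}])

```text
t: 6.08
ee_pos: [542.1, 99.1, 51.4]
orientation: [1.385, 1.085, -1.39]
ft_force: [-0.4, -0.4, -2.0]
width: 51.8
```

apply_moves(increments=[{"gripper": 30, "delta_pos": [0, 0, 0], "dr": [0, 0, 0]}, {"gripper": 30, "delta_pos": [0, 0, 0], "dr": [0, 0, 0]}, {"gripper": 30, "delta_pos": [0, 0, 0], "dr": [0, 0, 0]}, {"gripper": 30, "delta_pos": [0, 0, 0], "dr": [0, 0, 0]}, {"gripper": 30, "delta_pos": [0, 0, 0], "dr": [0, 0, 0]}])

```text
t: 6.5
ee_pos: [543.8, 99.8, 54.2]
orientation: [1.388, 1.083, -1.385]
ft_force: [-0.8, -0.7, -1.6]
width: 51.5
```

Run:
```python
from h import *
st();d=shot('wrist','w4.png');s=shot('scene','s4.png')
A=cv2.resize(d['img'][120:360,230:420],None,fx=2.4,fy=2.4,interpolation=2)
B=cv2.resize(s['img'][180:310,290:420],None,fx=2.6,fy=4.43,interpolation=2)
B=cv2.resize(s['img'][180:300,300:369+1+0],None,fx=4.8,fy=4.8,interpolation=2)
print(A.shape,B.shape)
cv2.imwrite('pics/c4.png',np.hstack([A,B])[:,:,::-1])
```

```text
t 6.5 p [543.8  99.8  54.2] yaw -13.98 down [ 0.002  0.    -1.   ] F [-0.8 -0.7 -1.6] w 51.5
(576, 456, 3) (576, 336, 3)
```

View pics/c4.png

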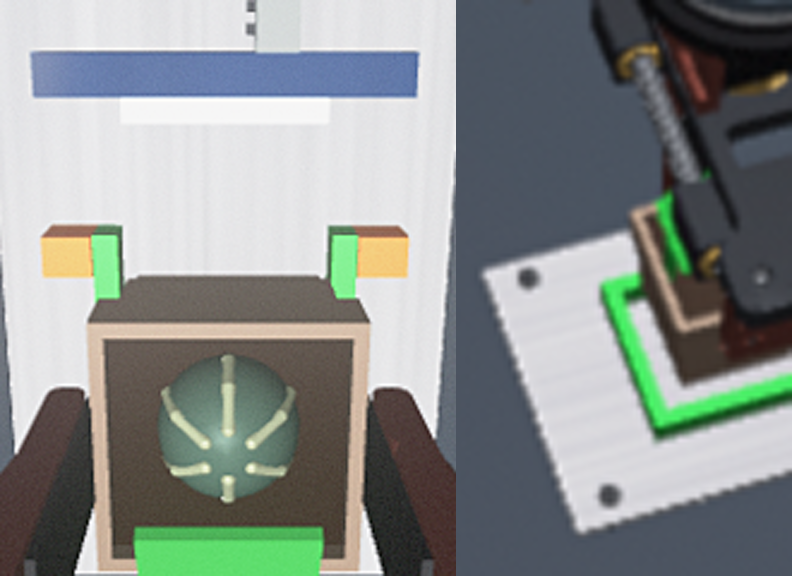

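Crop: nest walls 92–121 and 329–358, with the pot rim 89–370 just behind and above them; stops at 41 and 408. I'm comparing pot and nest in the same camera.

Run:
```python
from h import *
d=load('w4.png')
a=np.radians(-14.0);x=np.array([np.cos(a),np.sin(a)]);y=np.array([-x[1],x[0]]);N=np.array([545.8,98.])
f=lambda u,v,z:((px(d,230+u/2.4,120+v/2.4,z)[:2]-N)@np.c_[x,y]).round(1)
print('walls',[f(u,227,18) for u in(92,121,329,358)],'near',[f(u,297,18) for u in(95,120,333,356)])
print('stops',f(42,227,20),f(408,227,20),'tcp',(np.array(ctrl.get_obs()['ee_pos'][:2])-N)@np.c_[x,y])
print('rim',f(89,323,73.3),f(370,323,73.3),f(96,572,73.3),f(360,572,73.3))
print('bar front top',f(32,97,19),f(418,97,19),'bar back',f(32,52,19))
s=load('s4.png')
g=lambda u,v,z:((px(s,300+(u-456)/4.8,180+v/4.8,z)[:2]-N)@np.c_[x,y]).round(1)
print('scene wall corners',g(602,290,18),g(660,436,18),'plate',g(484,272,6),g(580,534,6),'rim',g(632,210,73.3),g(686,332,73.3),'pot bottom corner',g(686,384,23.3))
```

```text
walls [array([-33.8,  33.2]), array([-26.8,  33.2]), array([22.8, 33.3]), array([29.7, 33.3])] near [array([-33.8,  15.8]), array([-27.7,  15.8]), array([24.4, 15.8]), array([30. , 15.8])]
stops [-45.3  33.7] [41.3 33.7] tcp [-2.63286324  1.19907841]
rim [-26.6  27.3] [24.4 27.3] [-27.5 -24.5] [ 24.8 -24.5]
bar front top [-46.   63.7] [42.  63.7] bar back [-45.4  73.6]
scene wall corners [-29.8 -32.7] [ 34.4 -32.2] plate [-57.7 -70.1] [ 57.2 -69.9] rim [-27.  -23.6] [ 25.7 -22. ] pot bottom corner [ 19.9 -17.4]
```

apply_moves(increments=[{"gripper": 30, "delta_pos": [0.3, 0, 0.1], "dr": [0, 0, 0]}, {"gripper": 30, "delta_pos": [0.3, 0, 0], "dr": [0, 0, 0]}, {"gripper": 30, "delta_pos": [0.3, 0, 0], "dr": [0, 0, 0]}, {"gripper": 30, "delta_pos": [0.2, 0, 0], "dr": [0, 0, 0]}, {"gripper": 30, "delta_pos": [0.2, 0, 0], "dr": [0, 0, 0]}])

```text
t: 7.02
ee_pos: [542.6, 98.7, 39.8]
orientation: [1.386, 1.084, -1.387]
ft_force: [-0.3, -0.7, -1.7]
width: 51.9
```

apply_moves(increments=[{"gripper": 30, "delta_pos": [0.1, 0, 0], "dr": [0, 0, 0]}, {"gripper": 30, "delta_pos": [0.1, 0, 0], "dr": [0, 0, 0]}, {"gripper": 30, "delta_pos": [0.1, 0, 0], "dr": [0, 0, 0]}, {"gripper": 30, "delta_pos": [0, 0, 0], "dr": [0, 0, 0]}, {"gripper": 30, "delta_pos": [0, 0, 0], "dr": [0, 0, 0]}])

```text
t: 7.43
ee_pos: [542.8, 98.7, 37.3]
orientation: [1.387, 1.084, -1.387]
ft_force: [-0.9, -0.3, -0.8]
width: 51.6
```

Run:
```python
from h import *
st();print(ctrl.get_obs()['moment'])
```

```text
t 7.43 p [542.8  98.7  37.3] yaw -13.98 down [-0. -0. -1.] F [-0.9 -0.3 -0.8] w 51.6
[-0.04812368  0.06448076  0.00371532]
```

apply_moves(increments=[{"gripper": 30, "delta_pos": [0.05, 0, 0], "dr": [0, 0, 0]}, {"gripper": 30, "delta_pos": [0.05, 0, 0], "dr": [0, 0, 0]}, {"gripper": 30, "delta_pos": [0, 0, 0], "dr": [0, 0, 0]}, {"gripper": 30, "delta_pos": [0, 0, 0], "dr": [0, 0, 0]}, {"gripper": 30, "delta_pos": [0, 0, 0], "dr": [0, 0, 0]}])

```text
t: 7.85
ee_pos: [543.0, 98.7, 36.5]
orientation: [1.387, 1.084, -1.386]
ft_force: [-1.4, -0.4, 3.3]
width: 51.5
```

Contact with the nest floor at the expected height (about 36.7). I'll open the gripper, then rise.

apply_moves(increments=[{"gripper": 62, "delta_pos": [0, 0, 0], "dr": [0, 0, 0]}, {"gripper": 70, "delta_pos": [0, 0, 0], "dr": [0, 0, 0]}, {"gripper": 85, "delta_pos": [0, 0, 0], "dr": [0, 0, 0]}, {"gripper": 100, "delta_pos": [0, 0, 0], "dr": [0, 0, 0]}, {"gripper": 100, "delta_pos": [0, 0, 0], "dr": [0, 0, 0]}])

```text
t: 8.27
ee_pos: [542.8, 98.7, 36.2]
orientation: [1.387, 1.084, -1.387]
ft_force: [-0.5, -0.0, -0.2]
width: 77.7
```

apply_moves(increments=[{"gripper": 100, "delta_pos": [0, 0, 0], "dr": [0, 0, 0]}, {"gripper": 100, "delta_pos": [-1.0, 0, 0], "dr": [0, 0, 0]}, {"gripper": 100, "delta_pos": [-2.0, 0, 0], "dr": [0, 0, 0]}, {"gripper": 100, "delta_pos": [-4.0, 0, 0], "dr": [0, 0, 0]}, {"gripper": 100, "delta_pos": [-4.0, 0, 0], "dr": [0, 0, 0]}])

```text
t: 8.68
ee_pos: [541.6, 98.5, 147.0]
orientation: [1.384, 1.085, -1.39]
ft_force: [-0.0, 0.1, 0.6]
width: 87.9
```

Run:
```python
from h import *
st();plan((457,-225.6,150),-24,10)
d=shot('wrist','w5.png')
```

```text
t 8.68 p [541.6  98.5 147. ] yaw -13.98 down [-0.003 -0.001 -1.   ] F [-0.   0.1  0.6] w 87.9
100 [[-0.03, -0.04, 3.35, 0.017], [-0.03, 0.02, 3.35, 0.017], [-0.03, 0.08, 3.35, 0.017], [-0.03, 0.14, 3.35, 0.017], [-0.03, 0.2, 3.34, 0.017]]
100 [[-0.03, 0.26, 3.34, 0.017], [-0.03, 0.31, 3.34, 0.017], [-0.03, 0.37, 3.33, 0.017], [-0.03, 0.43, 3.32, 0.017], [-0.03, 0.49, 3.31, 0.017]]
```

apply_moves(increments=[{"gripper": 100, "delta_pos": [0, 0, 2.5], "dr": [0.017, 0, 0]}, {"gripper": 100, "delta_pos": [0, 0, 3.5], "dr": [0.017, 0, 0]}, {"gripper": 100, "delta_pos": [0, 0.1, 3.7], "dr": [0.017, 0, 0]}, {"gripper": 100, "delta_pos": [0, 0.1, 3.7], "dr": [0.017, 0, 0]}, {"gripper": 100, "delta_pos": [0, 0.2, 3.7], "dr": [0.017, 0, 0]}])

```text
t: 9.15
ee_pos: [498.8, -68.0, 147.0]
orientation: [1.448, 1.034, -1.446]
ft_force: [-0.3, -0.5, 0.4]
width: 87.7
```

apply_moves(increments=[{"gripper": 100, "delta_pos": [0, 0.3, 3.7], "dr": [0.017, 0, 0]}, {"gripper": 100, "delta_pos": [0, 0.3, 3.7], "dr": [0.017, 0, 0]}, {"gripper": 100, "delta_pos": [0, 0.4, 3.5], "dr": [0.017, 0, 0]}, {"gripper": 100, "delta_pos": [0, 0.4, 3.0], "dr": [0.017, 0, 0]}, {"gripper": 100, "delta_pos": [0, 0.5, 2.4], "dr": [0.017, 0, 0]}])

```text
t: 9.57
ee_pos: [458.9, -228.2, 147.0]
orientation: [1.509, 0.982, -1.508]
ft_force: [0.1, -0.3, 0.2]
width: 88.1
```

apply_moves(increments=[{"gripper": 100, "delta_pos": [0, 0, 0], "dr": [0, 0, 0]}, {"gripper": 100, "delta_pos": [0, 0, 0], "dr": [0, 0, 0]}, {"gripper": 100, "delta_pos": [0, 0, 0], "dr": [0, 0, 0]}, {"gripper": 100, "delta_pos": [0, 0, 0], "dr": [0, 0, 0]}, {"gripper": 100, "delta_pos": [0, 0, 0], "dr": [0, 0, 0]}])

```text
t: 9.98
ee_pos: [459.9, -225.0, 146.4]
orientation: [1.506, 0.985, -1.506]
ft_force: [-0.0, -0.1, 0.5]
width: 87.7
```

Run:
```python
from h import *
st();d=shot('wrist','w6.png')
s=load('w5.png')
A=cv2.resize(d['img'],(400,300));B=cv2.resize(s['img'][120:360,160:480],(400,300))
A=cv2.resize(d['img'][120:360,200:440],(500,500));B=cv2.resize(s['img'][100:400,230:410],(300,500))
cv2.imwrite('pics/c6.png',np.hstack([A,B])[:,:,::-1])
```

```text
t 9.98 p [ 459.9 -225.   146.4] yaw -23.62 down [-0.  0. -1.] F [-0.  -0.1  0.5] w 87.7
```

View pics/c6.png

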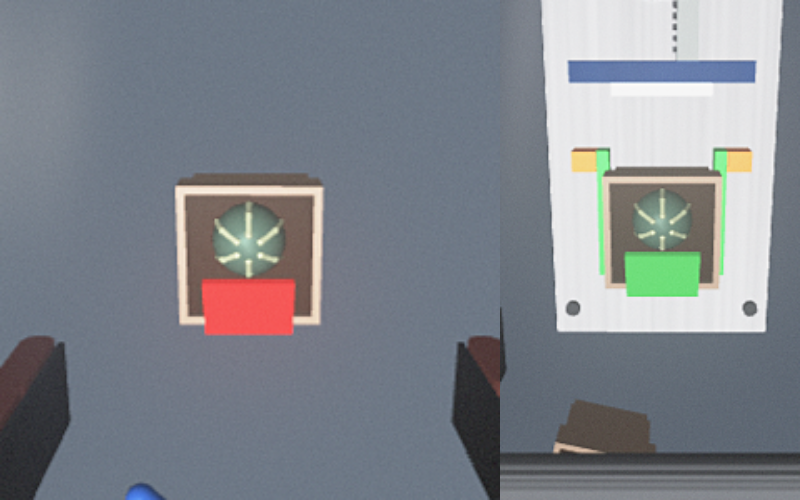

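Right: the green pot stands upright and centred in its nest. Left: the red pot is square to the jaws, rim (176,186), (323,186), (320,325), (180,325).

Run:
```python
from h import *
d=load('w6.png')
P=quad(d,[(176,186),(323,186),(320.5,325),(180,325)],50,500/240,(200,120));e=np.roll(P,-1,0)-P
print(P.mean(0),np.linalg.norm(e,axis=1),np.degrees(np.arctan2(e[:,1],e[:,0])))
plan((457.3,-226,31),-24,5)
```

```text
[ 456.23143523 -226.62654059] [51.75219552 52.38793172 52.12786298 52.39286326] [ -23.60515963 -113.32228075  156.40081897   66.26686932]
100 [[2.31, -0.04, 0.04, 0.001], [2.31, -0.04, 0.04, 0.001], [2.31, -0.04, 0.04, 0.001], [2.31, -0.04, 0.04, 0.001], [2.31, -0.04, 0.04, 0.001]]
```

apply_moves(increments=[{"gripper": 100, "delta_pos": [2.5, -0.1, 0.1], "dr": [0, 0, 0]}, {"gripper": 100, "delta_pos": [3.0, -0.1, 0.1], "dr": [0, 0, 0]}, {"gripper": 100, "delta_pos": [3.0, 0, 0], "dr": [0, 0, 0]}, {"gripper": 100, "delta_pos": [2.0, 0, 0], "dr": [0, 0, 0]}, {"gripper": 100, "delta_pos": [1.0, 0, 0], "dr": [0, 0, 0]}])

```text
t: 10.45
ee_pos: [455.8, -225.6, 28.9]
orientation: [1.506, 0.988, -1.509]
ft_force: [-0.1, -0.5, 0.7]
width: 88.0
```

apply_moves(increments=[{"gripper": 80, "delta_pos": [0, 0, 0], "dr": [0, 0, 0]}, {"gripper": 70, "delta_pos": [0, 0, 0], "dr": [0, 0, 0]}, {"gripper": 66, "delta_pos": [0, 0, 0], "dr": [0, 0, 0]}, {"gripper": 60, "delta_pos": [0, 0, 0], "dr": [0, 0, 0]}, {"gripper": 50, "delta_pos": [0, 0, 0], "dr": [0, 0, 0]}])

```text
t: 10.87
ee_pos: [457.9, -227.5, 32.5]
orientation: [1.508, 0.982, -1.506]
ft_force: [-0.8, 0.5, -0.1]
width: 57.9
```

apply_moves(increments=[{"gripper": 30, "delta_pos": [0, 0, 0], "dr": [0, 0, 0]}, {"gripper": 30, "delta_pos": [0, 0, 0], "dr": [0, 0, 0]}, {"gripper": 30, "delta_pos": [0, 0, 0], "dr": [0, 0, 0]}, {"gripper": 30, "delta_pos": [0, 0, 0], "dr": [0, 0, 0]}, {"gripper": 30, "delta_pos": [0, 0, 0], "dr": [0, 0, 0]}])

```text
t: 11.28
ee_pos: [457.4, -227.3, 32.2]
orientation: [1.508, 0.983, -1.507]
ft_force: [-2.2, 1.0, 7.3]
width: 51.8
```

Run:
```python
from h import *
st();plan((636.5,-296,140),-5,10,start=((457.3,-226,120),-23.7))
```

```text
t 11.28 p [ 457.4 -227.3   32.2] yaw -23.73 down [ 0.001 -0.    -1.   ] F [-2.2  1.   7.3] w 51.8
100 [[-0.2, 1.92, -0.08, -0.033], [-0.2, 1.92, -0.02, -0.033], [-0.2, 1.92, 0.05, -0.033], [-0.2, 1.92, 0.11, -0.033], [-0.2, 1.92, 0.17, -0.033]]
100 [[-0.2, 1.91, 0.23, -0.033], [-0.2, 1.9, 0.3, -0.033], [-0.2, 1.89, 0.36, -0.033], [-0.2, 1.88, 0.42, -0.033], [-0.2, 1.86, 0.48, -0.033]]
```

apply_moves(increments=[{"gripper": 30, "delta_pos": [-1, 0, 0], "dr": [0, 0, 0]}, {"gripper": 30, "delta_pos": [-2, 0, 0], "dr": [0, 0, 0]}, {"gripper": 30, "delta_pos": [-3, 0, 0], "dr": [0, 0, 0]}, {"gripper": 30, "delta_pos": [-2.5, 0, 0], "dr": [0, 0, 0]}, {"gripper": 30, "delta_pos": [-1, 0.8, 0], "dr": [0, 0, 0]}])

```text
t: 11.7
ee_pos: [464.7, -230.5, 129.8]
orientation: [1.508, 0.981, -1.505]
ft_force: [1.5, 0.1, -0.8]
width: 51.6
```

apply_moves(increments=[{"gripper": 30, "delta_pos": [-0.2, 1.9, -0.1], "dr": [-0.036, 0, 0]}, {"gripper": 30, "delta_pos": [-0.2, 2.0, 0], "dr": [-0.036, 0, 0]}, {"gripper": 30, "delta_pos": [-0.2, 2.2, 0], "dr": [-0.036, 0, 0]}, {"gripper": 30, "delta_pos": [-0.2, 2.2, 0.1], "dr": [-0.036, 0, 0]}, {"gripper": 30, "delta_pos": [-0.2, 2.2, 0.2], "dr": [-0.036, 0, 0]}])

```text
t: 12.12
ee_pos: [563.7, -267.5, 137.2]
orientation: [1.378, 1.09, -1.378]
ft_force: [-0.3, 0.4, -0.7]
width: 51.4
```

apply_moves(increments=[{"gripper": 30, "delta_pos": [-0.2, 2.2, 0.2], "dr": [-0.036, 0, 0]}, {"gripper": 30, "delta_pos": [0, 2.0, 0.3], "dr": [-0.036, 0, 0]}, {"gripper": 30, "delta_pos": [0, 1.7, 0.4], "dr": [-0.036, 0, 0]}, {"gripper": 30, "delta_pos": [0, 1.3, 0.4], "dr": [-0.036, 0, 0]}, {"gripper": 30, "delta_pos": [0, 0.5, 0.2], "dr": [0, 0, 0]}])

```text
t: 12.53
ee_pos: [637.6, -296.5, 138.8]
orientation: [1.274, 1.165, -1.273]
ft_force: [-0.5, -0.4, -0.7]
width: 51.8
```

apply_moves(increments=[{"gripper": 30, "delta_pos": [0, 0, 0], "dr": [0, 0, 0]}, {"gripper": 30, "delta_pos": [0, 0, 0], "dr": [0, 0, 0]}, {"gripper": 30, "delta_pos": [0, 0, 0], "dr": [0, 0, 0]}, {"gripper": 30, "delta_pos": [0, 0, 0], "dr": [0, 0, 0]}, {"gripper": 30, "delta_pos": [0, 0, 0], "dr": [0, 0, 0]}])

```text
t: 12.95
ee_pos: [635.5, -295.6, 138.4]
orientation: [1.275, 1.165, -1.276]
ft_force: [0.1, 1.0, -1.3]
width: 51.6
```

Run:
```python
from h import *
st();plan((636.5,-296,140),-5,5)
```

```text
t 12.95 p [ 635.5 -295.6  138.4] yaw -5.18 down [-0.  0. -1.] F [ 0.1  1.  -1.3] w 51.6
100 [[-0.03, 0.02, 0.01, -0.001], [-0.03, 0.02, 0.01, -0.001], [-0.03, 0.02, 0.01, -0.001], [-0.03, 0.02, 0.01, -0.001], [-0.03, 0.02, 0.01, -0.001]]
```

apply_moves(increments=[{"gripper": 30, "delta_pos": [2.0, 0.05, 0], "dr": [0, 0, 0]}, {"gripper": 30, "delta_pos": [2.5, 0, 0], "dr": [0, 0, 0]}, {"gripper": 30, "delta_pos": [2.2, 0, 0], "dr": [0, 0, 0]}, {"gripper": 30, "delta_pos": [1.2, 0, 0], "dr": [0, 0, 0]}, {"gripper": 30, "delta_pos": [0.5, 0, 0], "dr": [0, 0, 0]}])

```text
t: 13.37
ee_pos: [635.1, -295.2, 52.0]
orientation: [1.275, 1.169, -1.277]
ft_force: [-0.4, 0.2, -1.6]
width: 51.7
```

apply_moves(increments=[{"gripper": 30, "delta_pos": [0, 0, 0], "dr": [0, 0, 0]}, {"gripper": 30, "delta_pos": [0, 0, 0], "dr": [0, 0, 0]}, {"gripper": 30, "delta_pos": [0, 0, 0], "dr": [0, 0, 0]}, {"gripper": 30, "delta_pos": [0, 0, 0], "dr": [0, 0, 0]}, {"gripper": 30, "delta_pos": [0, 0, 0], "dr": [0, 0, 0]}])

```text
t: 13.78
ee_pos: [637.3, -296.2, 55.5]
orientation: [1.275, 1.163, -1.274]
ft_force: [0.2, 0.0, -1.0]
width: 51.7
```

Run:
```python
from h import *
st();d=shot('wrist','w7.png');s=shot('scene','s7.png')
A=cv2.resize(d['img'][160:400,230:420],None,fx=2.4,fy=2.4,interpolation=2)
B=cv2.resize(s['img'][350:470,130:200],None,fx=4.8,fy=4.8,interpolation=2)
cv2.imwrite('pics/c7.png',np.hstack([A,B])[:,:,::-1]);print(A.shape,B.shape)
```

```text
t 13.78 p [ 637.3 -296.2   55.5] yaw -5.16 down [ 0.002 -0.001 -1.   ] F [ 0.2  0.  -1. ] w 51.7
(576, 456, 3) (576, 336, 3)
```

View pics/c7.png

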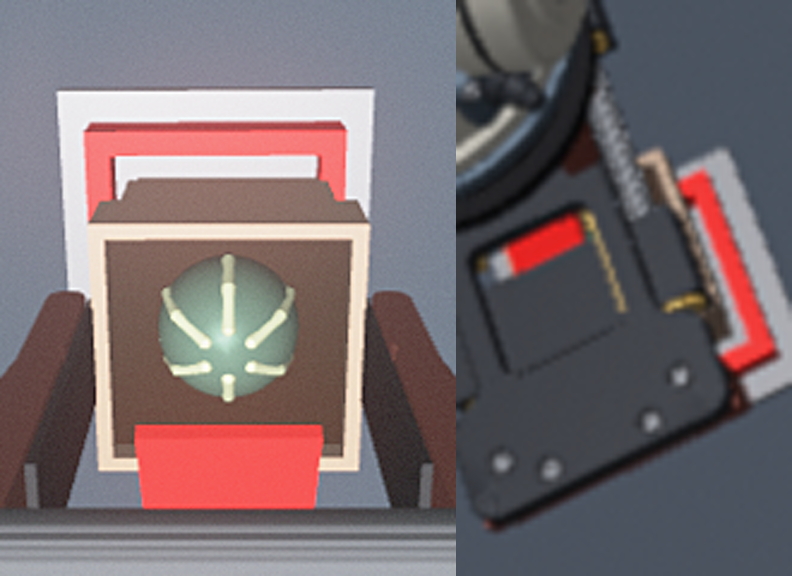

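Wrist crop: the tray edge spans 57–375, the red wall outer 85–346 and inner 115–318 (row 155), the pot rim 89–370 (row 224).

Run:
```python
from h import *
d=load('w7.png')
a=np.radians(-5.2);x=np.array([np.cos(a),np.sin(a)]);y=np.array([-x[1],x[0]]);N=np.array([636.5,-296.])
f=lambda u,v,z:((px(d,230+u/2.4,160+v/2.4,z)[:2]-N)@np.c_[x,y]).round(1)
print('tray',f(57,90,5),f(375,90,5),'wall out',f(86,130,17),f(346,130,17),'in',f(115,155,17),f(318,155,17))
print('rim',f(89,224,55.5-32.2+50),f(370,224,73.3),f(98,470,73.3),f(360,470,73.3))
print('tcp',(ctrl.get_obs()['ee_pos'][:2]-N)@np.c_[x,y])
```

```text
tray [-41.1  39.1] [38.8 39.2] wall out [-32.4  31.4] [30.3 31.5] in [-25.6  25.2] [23.7 25.3]
rim [-23.7  26. ] [27.8 26. ] [-24.1 -25.5] [ 28.1 -25.5]
tcp [ 0.52202817 -0.01055015]
```

apply_moves(increments=[{"gripper": 30, "delta_pos": [0.1, -0.26, 0.09], "dr": [0, 0, 0]}, {"gripper": 30, "delta_pos": [0.3, 0, 0], "dr": [0, 0, 0]}, {"gripper": 30, "delta_pos": [0.4, 0, 0], "dr": [0, 0, 0]}, {"gripper": 30, "delta_pos": [0.3, 0, 0], "dr": [0, 0, 0]}, {"gripper": 30, "delta_pos": [0.2, 0, 0], "dr": [0, 0, 0]}])

```text
t: 14.3
ee_pos: [633.6, -296.4, 40.5]
orientation: [1.275, 1.166, -1.276]
ft_force: [0.1, -0.1, -1.3]
width: 51.5
```

apply_moves(increments=[{"gripper": 30, "delta_pos": [0.1, 0, 0], "dr": [0, 0, 0]}, {"gripper": 30, "delta_pos": [0.1, 0, 0], "dr": [0, 0, 0]}, {"gripper": 30, "delta_pos": [0.1, 0, 0], "dr": [0, 0, 0]}, {"gripper": 30, "delta_pos": [0, 0, 0], "dr": [0, 0, 0]}, {"gripper": 30, "delta_pos": [0, 0, 0], "dr": [0, 0, 0]}])

```text
t: 14.72
ee_pos: [634.0, -296.6, 38.3]
orientation: [1.275, 1.165, -1.275]
ft_force: [1.1, -0.1, -1.2]
width: 51.7
```

apply_moves(increments=[{"gripper": 30, "delta_pos": [0.06, 0, 0], "dr": [0, 0, 0]}, {"gripper": 30, "delta_pos": [0.06, 0, 0], "dr": [0, 0, 0]}, {"gripper": 30, "delta_pos": [0, 0, 0], "dr": [0, 0, 0]}, {"gripper": 30, "delta_pos": [0, 0, 0], "dr": [0, 0, 0]}, {"gripper": 30, "delta_pos": [0, 0, 0], "dr": [0, 0, 0]}])

```text
t: 15.13
ee_pos: [634.1, -296.6, 37.3]
orientation: [1.275, 1.165, -1.275]
ft_force: [-0.1, 0.3, 1.2]
width: 51.8
```

apply_moves(increments=[{"gripper": 30, "delta_pos": [0.04, 0, 0], "dr": [0, 0, 0]}, {"gripper": 30, "delta_pos": [0, 0, 0], "dr": [0, 0, 0]}, {"gripper": 62, "delta_pos": [0, 0, 0], "dr": [0, 0, 0]}, {"gripper": 70, "delta_pos": [0, 0, 0], "dr": [0, 0, 0]}, {"gripper": 85, "delta_pos": [0, 0, 0], "dr": [0, 0, 0]}])

```text
t: 15.55
ee_pos: [633.9, -296.5, 36.4]
orientation: [1.275, 1.165, -1.275]
ft_force: [0.4, 0.1, -1.1]
width: 64.7
```

apply_moves(increments=[{"gripper": 100, "delta_pos": [0, 0, 0], "dr": [0, 0, 0]}, {"gripper": 100, "delta_pos": [0, 0, 0], "dr": [0, 0, 0]}, {"gripper": 100, "delta_pos": [-1.0, 0, 0], "dr": [0, 0, 0]}, {"gripper": 100, "delta_pos": [-2.5, 0, 0], "dr": [0, 0, 0]}, {"gripper": 100, "delta_pos": [-3.5, 0, 0], "dr": [0, 0, 0]}])

```text
t: 15.97
ee_pos: [631.9, -295.5, 104.8]
orientation: [1.274, 1.171, -1.278]
ft_force: [1.3, -0.7, 0.3]
width: 87.7
```

apply_moves(increments=[{"gripper": 100, "delta_pos": [-3.5, 0, 0], "dr": [0, 0, 0]}, {"gripper": 100, "delta_pos": [-3.0, 0, 0], "dr": [0, 0, 0]}, {"gripper": 100, "delta_pos": [-2.0, 0, 0], "dr": [0, 0, 0]}, {"gripper": 100, "delta_pos": [0, 0, 0], "dr": [0, 0, 0]}, {"gripper": 100, "delta_pos": [0, 0, 0], "dr": [0, 0, 0]}])

```text
t: 16.38
ee_pos: [634.7, -296.8, 193.5]
orientation: [1.276, 1.162, -1.274]
ft_force: [-0.1, 0.7, -0.4]
width: 88.2
```

Run:
```python
from h import *
st();d=shot('wrist','w8.png')
# cradle frame as wrist-corrected
a=np.radians(-14.0);x=np.array([np.cos(a),np.sin(a)]);y=np.array([-x[1],x[0]])
N=np.array([545.8,98.])-2.5*x;W=N+145*y
s=load('s7.png')
h=cv2.cvtColor(s['img'],cv2.COLOR_RGB2HSV);m=((h[:,:,0]>22)&(h[:,:,0]<34)&(h[:,:,1]>200)&(h[:,:,2]>215)).astype(np.uint8)[150:220,420:470]
n,l,st_,c=cv2.connectedComponentsWithStats(m);print(st_,c+[420,150])
print('wheel',W,'knob at 134:',W+42*(np.cos(np.radians(134.4))*x+np.sin(np.radians(134.4))*y))
plan((560,275,190),-14,20)
```

```text
t 16.38 p [ 634.7 -296.8  193.5] yaw -5.15 down [ 0.003 -0.001 -1.   ] F [-0.1  0.7 -0.4] w 88.2
[[   0    0   50   70 3500]] [[444.5 184.5]]
wheel [578.45293555 239.29768505] knob at 134: [557.19951745 275.52325916]
100 [[0.01, -0.62, -2.81, 0.008], [0.01, -0.65, -2.81, 0.008], [0.01, -0.67, -2.8, 0.008], [0.01, -0.69, -2.8, 0.008], [0.01, -0.71, -2.79, 0.008]]
100 [[0.01, -0.73, -2.79, 0.008], [0.01, -0.75, -2.78, 0.008], [0.01, -0.77, -2.77, 0.008], [0.01, -0.8, -2.77, 0.008], [0.01, -0.82, -2.76, 0.008]]
100 [[0.01, -0.84, -2.76, 0.008], [0.01, -0.86, -2.75, 0.008], [0.01, -0.88, -2.74, 0.008], [0.01, -0.9, -2.74, 0.008], [0.01, -0.92, -2.73, 0.008]]
100 [[0.01, -0.94, -2.72, 0.008], [0.01, -0.96, -2.71, 0.008], [0.01, -0.99, -2.71, 0.008], [0.01, -1.01, -2.7, 0.008], [0.01, -1.03, -2.69, 0.008]]
```

apply_moves(increments=[{"gripper": 100, "delta_pos": [0, -0.4, -1.8], "dr": [0.008, 0, 0]}, {"gripper": 100, "delta_pos": [0, -0.7, -2.8], "dr": [0.008, 0, 0]}, {"gripper": 100, "delta_pos": [0, -0.7, -3.2], "dr": [0.008, 0, 0]}, {"gripper": 100, "delta_pos": [0, -0.8, -3.3], "dr": [0.008, 0, 0]}, {"gripper": 100, "delta_pos": [0, -0.8, -3.3], "dr": [0.008, 0, 0]}])

```text
t: 16.85
ee_pos: [613.8, -148.2, 189.2]
orientation: [1.304, 1.148, -1.308]
ft_force: [1.0, 0.6, -0.1]
width: 87.6
```

apply_moves(increments=[{"gripper": 100, "delta_pos": [0, -0.8, -3.3], "dr": [0.008, 0, 0]}, {"gripper": 100, "delta_pos": [0, -0.8, -3.3], "dr": [0.008, 0, 0]}, {"gripper": 100, "delta_pos": [0, -0.9, -3.3], "dr": [0.008, 0, 0]}, {"gripper": 100, "delta_pos": [0, -0.9, -3.3], "dr": [0.008, 0, 0]}, {"gripper": 100, "delta_pos": [0, -0.9, -3.3], "dr": [0.008, 0, 0]}])

```text
t: 17.27
ee_pos: [595.3, 21.3, 189.5]
orientation: [1.332, 1.126, -1.337]
ft_force: [0.9, -0.0, 0.5]
width: 87.8
```

apply_moves(increments=[{"gripper": 100, "delta_pos": [0, -0.9, -3.3], "dr": [0.008, 0, 0]}, {"gripper": 100, "delta_pos": [0, -1.0, -3.3], "dr": [0.008, 0, 0]}, {"gripper": 100, "delta_pos": [0, -1.0, -3.3], "dr": [0.008, 0, 0]}, {"gripper": 100, "delta_pos": [0, -1.0, -3.2], "dr": [0.008, 0, 0]}, {"gripper": 100, "delta_pos": [0, -1.0, -2.7], "dr": [0.008, 0, 0]}])

```text
t: 17.68
ee_pos: [576.4, 185.9, 189.5]
orientation: [1.359, 1.104, -1.365]
ft_force: [0.4, 0.2, 0.3]
width: 88.2
```

apply_moves(increments=[{"gripper": 100, "delta_pos": [0, -1.0, -2.0], "dr": [0.008, 0, 0]}, {"gripper": 100, "delta_pos": [0, -0.8, -1.2], "dr": [0.008, 0, 0]}, {"gripper": 100, "delta_pos": [0, -0.3, -0.5], "dr": [0.008, 0, 0]}, {"gripper": 100, "delta_pos": [0, 0, 0], "dr": [0, 0, 0]}, {"gripper": 100, "delta_pos": [0, 0, 0], "dr": [0, 0, 0]}])

```text
t: 18.1
ee_pos: [564.9, 224.2, 190.5]
orientation: [1.377, 1.09, -1.381]
ft_force: [0.3, -0.1, 0.2]
width: 87.9
```

Run:
```python
from h import *
st();d=shot('wrist','w9.png');r=load('w8.png')
A=d['img'][0:480,160:560];B=cv2.resize(r['img'][100:400,200:440],(384,480))
cv2.imwrite('pics/c9.png',np.hstack([A,B])[:,:,::-1])
```

```text
t 18.1 p [564.9 224.2 190.5] yaw -13.38 down [-0.002 -0.001 -1.   ] F [ 0.3 -0.1  0.2] w 87.9
```

View pics/c9.png

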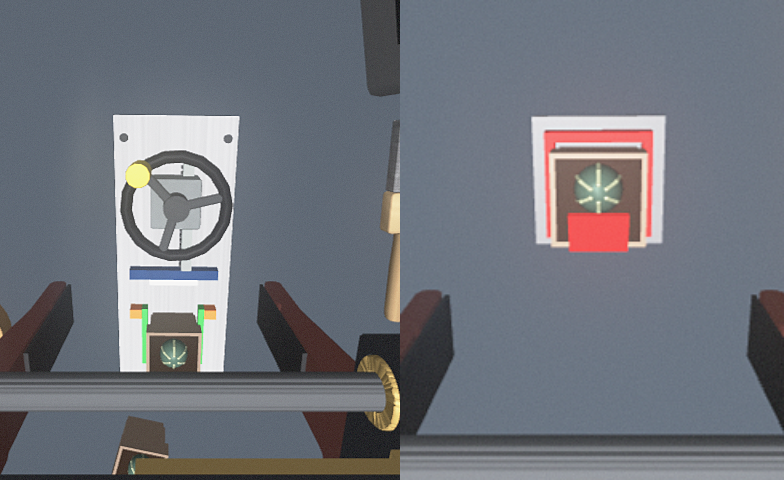

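Right: the red pot sits upright in the tray nest. Left: knob top at (137,175), hub at (176,207), rim spanning 121–232 by 151–260 (add 160 to columns).

Run:
```python
from h import *
d=load('w9.png')
a=np.radians(-14.0);x=np.array([np.cos(a),np.sin(a)]);y=np.array([-x[1],x[0]])
k=px(d,297,175,100)[:2];E=np.array([px(d,160+u,v,60)[:2] for u,v in[(121,206),(232,206),(176,151),(176,260)]])
W=E.mean(0);print('knob',k,'wheel',W,'dia',np.linalg.norm(E[0]-E[1]),np.linalg.norm(E[2]-E[3]),'rel',(k-W)@x,(k-W)@y,np.linalg.norm(k-W),np.degrees(np.arctan2((k-W)@y,(k-W)@x)))
plan((*(k-1*x),125),-14,5)
```

```text
knob [557.94154299 275.61343111] wheel [578.90661509 239.36161168] dia 91.42666477548552 91.10019888055157 rel -29.112428734594015 30.103075484904384 41.87754362992972 134.04155872415345
100 [[1.32, -0.4, -0.97, 0.002], [1.32, -0.4, -0.97, 0.002], [1.32, -0.41, -0.97, 0.002], [1.32, -0.41, -0.97, 0.002], [1.32, -0.41, -0.97, 0.002]]
```

apply_moves(increments=[{"gripper": 80, "delta_pos": [1.4, -0.4, -1.2], "dr": [0.01, 0, 0]}, {"gripper": 70, "delta_pos": [1.9, -0.6, -1.4], "dr": [0, 0, 0]}, {"gripper": 60, "delta_pos": [1.9, -0.6, -1.4], "dr": [0, 0, 0]}, {"gripper": 60, "delta_pos": [1.4, -0.4, -0.9], "dr": [0, 0, 0]}, {"gripper": 60, "delta_pos": [0, 0, 0], "dr": [0, 0, 0]}])

```text
t: 18.57
ee_pos: [556.0, 276.8, 122.5]
orientation: [1.382, 1.085, -1.391]
ft_force: [-0.9, -0.6, 1.1]
width: 58.0
```

apply_moves(increments=[{"gripper": 60, "delta_pos": [0, 0, 0], "dr": [0, 0, 0]}, {"gripper": 60, "delta_pos": [0, 0, 0], "dr": [0, 0, 0]}, {"gripper": 60, "delta_pos": [0, 0, 0], "dr": [0, 0, 0]}, {"gripper": 60, "delta_pos": [0, 0, 0], "dr": [0, 0, 0]}, {"gripper": 60, "delta_pos": [0, 0, 0], "dr": [0, 0, 0]}])

```text
t: 18.98
ee_pos: [558.4, 276.9, 126.6]
orientation: [1.388, 1.083, -1.386]
ft_force: [0.5, 0.1, -0.5]
width: 52.5
```

Run:
```python
from h import *
st();plan((557.2,275.6,77),-14,5)
```

```text
t 18.98 p [558.4 276.9 126.6] yaw -14.01 down [ 0.001  0.001 -1.   ] F [ 0.5  0.1 -0.5] w 52.5
100 [[0.99, -0.02, 0.03, -0.0], [0.99, -0.02, 0.03, -0.0], [0.99, -0.02, 0.03, -0.0], [0.99, -0.02, 0.03, -0.0], [0.99, -0.02, 0.03, -0.0]]
```

apply_moves(increments=[{"gripper": 50, "delta_pos": [1.0, -0.1, 0.1], "dr": [0, 0, 0]}, {"gripper": 50, "delta_pos": [1.4, 0, 0], "dr": [0, 0, 0]}, {"gripper": 50, "delta_pos": [1.4, 0, 0], "dr": [0, 0, 0]}, {"gripper": 50, "delta_pos": [0.8, 0, 0], "dr": [0, 0, 0]}, {"gripper": 50, "delta_pos": [0.3, 0, 0], "dr": [0, 0, 0]}])

```text
t: 19.4
ee_pos: [555.5, 275.9, 74.9]
orientation: [1.384, 1.084, -1.389]
ft_force: [-0.6, -0.5, 0.1]
width: 43.8
```

apply_moves(increments=[{"gripper": 40, "delta_pos": [0, 0, 0], "dr": [0, 0, 0]}, {"gripper": 32, "delta_pos": [0, 0, 0], "dr": [0, 0, 0]}, {"gripper": 28, "delta_pos": [0, 0, 0], "dr": [0, 0, 0]}, {"gripper": 24, "delta_pos": [0, 0, 0], "dr": [0, 0, 0]}, {"gripper": 20, "delta_pos": [0, 0, 0], "dr": [0, 0, 0]}])

```text
t: 19.82
ee_pos: [557.0, 276.6, 77.3]
orientation: [1.388, 1.083, -1.386]
ft_force: [-0.2, 0.8, -0.6]
width: 18.5
```

apply_moves(increments=[{"gripper": 15, "delta_pos": [0, 0, 0], "dr": [0, 0, 0]}, {"gripper": 10, "delta_pos": [0, 0, 0], "dr": [0, 0, 0]}, {"gripper": 5, "delta_pos": [0, 0, 0], "dr": [0, 0, 0]}, {"gripper": 5, "delta_pos": [0, 0, 0], "dr": [0, 0, 0]}, {"gripper": 5, "delta_pos": [0, 0, 0], "dr": [0, 0, 0]}])

```text
t: 20.23
ee_pos: [557.1, 276.6, 77.2]
orientation: [1.388, 1.083, -1.385]
ft_force: [1.4, -1.3, 6.2]
width: 17.0
```

Run:
```python
from h import *
st()
a=np.radians(-14.0);x=np.array([np.cos(a),np.sin(a)]);y=np.array([-x[1],x[0]])
W=np.array([578.6,239.3]);r=(ctrl.get_obs()['ee_pos'][:2]-W)
print('rel',r@x,r@y,np.linalg.norm(r))
t=np.radians(np.linspace(134,-24,31));p=42*np.c_[np.cos(t),np.sin(t)]
D=np.diff(p,axis=0)/10
for k in range(0,30,5):print([(round(q[0],2),round(-q[1],2)) for q in D[k:k+5]])
```

```text
t 20.23 p [557.1 276.6  77.2] yaw -13.98 down [ 0.001  0.    -1.   ] F [ 1.4 -1.3  6.2] w 17.0
rel -29.836532675810325 30.981183354851062 43.01223551713626
[(0.29, -0.26), (0.31, -0.23), (0.33, -0.2), (0.35, -0.17), (0.36, -0.13)]
[(0.37, -0.1), (0.38, -0.07), (0.38, -0.03), (0.39, 0.01), (0.38, 0.04)]
[(0.38, 0.08), (0.37, 0.11), (0.36, 0.14), (0.34, 0.18), (0.33, 0.21)]
[(0.31, 0.24), (0.28, 0.26), (0.26, 0.29), (0.23, 0.31), (0.2, 0.33)]
[(0.17, 0.35), (0.14, 0.36), (0.1, 0.37), (0.07, 0.38), (0.03, 0.38)]
[(-0.0, 0.39), (-0.04, 0.38), (-0.07, 0.38), (-0.11, 0.37), (-0.14, 0.36)]
```

apply_moves(increments=[{"gripper": 5, "delta_pos": [0, 0.29, -0.26], "dr": [0, 0, 0]}, {"gripper": 5, "delta_pos": [0, 0.31, -0.23], "dr": [0, 0, 0]}, {"gripper": 5, "delta_pos": [0, 0.33, -0.2], "dr": [0, 0, 0]}, {"gripper": 5, "delta_pos": [0, 0.35, -0.17], "dr": [0, 0, 0]}, {"gripper": 5, "delta_pos": [0, 0.36, -0.13], "dr": [0, 0, 0]}])

```text
t: 20.65
ee_pos: [574.5, 281.9, 77.2]
orientation: [1.386, 1.084, -1.388]
ft_force: [-3.0, -1.9, 8.6]
width: 17.0
```

apply_moves(increments=[{"gripper": 5, "delta_pos": [0, 0.37, -0.1], "dr": [0, 0, 0]}, {"gripper": 5, "delta_pos": [0, 0.38, -0.07], "dr": [0, 0, 0]}, {"gripper": 5, "delta_pos": [0, 0.38, -0.03], "dr": [0, 0, 0]}, {"gripper": 5, "delta_pos": [0, 0.38, 0.01], "dr": [0, 0, 0]}, {"gripper": 5, "delta_pos": [0, 0.38, 0.04], "dr": [0, 0, 0]}])

```text
t: 21.07
ee_pos: [593.1, 279.2, 77.2]
orientation: [1.386, 1.085, -1.388]
ft_force: [-3.3, -0.3, 9.0]
width: 16.9
```

```bash
cat >> h.py <<'E'
def wh():
    st();a=np.radians(-14.0);x=np.array([np.cos(a),np.sin(a)]);y=np.array([-x[1],x[0]])
    o=ctrl.get_obs();r=o['ee_pos'][:2]-np.array([578.6,239.3])
    print('rel',(r@x).round(1),(r@y).round(1),np.linalg.norm(r).round(1),'ang',np.degrees(np.arctan2(r@y,r@x)).round(1),'Fxy',(o['ft_force'][:2]@x).round(1),(o['ft_force'][:2]@y).round(1))
E
python3 -c "from h import *;wh()"
```

```text
t 21.07 p [593.1 279.2  77.2] yaw -13.99 down [-0.001  0.    -1.   ] F [-3.3 -0.3  9. ] w 16.9
rel 4.4 42.3 42.5 ang 84.0 Fxy -3.2 -1.1
```

Tracking nicely with about 3 N at the knob. Continuing.

apply_moves(increments=[{"gripper": 5, "delta_pos": [0, 0.38, 0.08], "dr": [0, 0, 0]}, {"gripper": 5, "delta_pos": [0, 0.37, 0.11], "dr": [0, 0, 0]}, {"gripper": 5, "delta_pos": [0, 0.36, 0.14], "dr": [0, 0, 0]}, {"gripper": 5, "delta_pos": [0, 0.34, 0.18], "dr": [0, 0, 0]}, {"gripper": 5, "delta_pos": [0, 0.33, 0.21], "dr": [0, 0, 0]}])

```text
t: 21.48
ee_pos: [608.9, 268.4, 77.2]
orientation: [1.387, 1.085, -1.387]
ft_force: [-2.9, 2.6, 6.3]
width: 16.9
```

apply_moves(increments=[{"gripper": 5, "delta_pos": [0, 0.31, 0.24], "dr": [0, 0, 0]}, {"gripper": 5, "delta_pos": [0, 0.28, 0.26], "dr": [0, 0, 0]}, {"gripper": 5, "delta_pos": [0, 0.26, 0.29], "dr": [0, 0, 0]}, {"gripper": 5, "delta_pos": [0, 0.23, 0.31], "dr": [0, 0, 0]}, {"gripper": 5, "delta_pos": [0, 0.2, 0.33], "dr": [0, 0, 0]}])

```text
t: 21.9
ee_pos: [618.3, 251.6, 77.2]
orientation: [1.388, 1.085, -1.386]
ft_force: [-0.8, 3.5, 4.7]
width: 16.7
```

```bash
python3 -c "from h import *;wh()"
```

```text
t 21.9 p [618.3 251.6  77.2] yaw -13.99 down [ 0.001  0.002 -1.   ] F [-0.8  3.5  4.7] w 16.7
rel 35.6 21.6 41.6 ang 31.2 Fxy -1.7 3.2
```

apply_moves(increments=[{"gripper": 5, "delta_pos": [0, 0.17, 0.35], "dr": [0, 0, 0]}, {"gripper": 5, "delta_pos": [0, 0.14, 0.36], "dr": [0, 0, 0]}, {"gripper": 5, "delta_pos": [0, 0.1, 0.37], "dr": [0, 0, 0]}, {"gripper": 5, "delta_pos": [0, 0.07, 0.38], "dr": [0, 0, 0]}, {"gripper": 5, "delta_pos": [0, 0.03, 0.38], "dr": [0, 0, 0]}])

```text
t: 22.32
ee_pos: [619.2, 232.3, 77.3]
orientation: [1.389, 1.084, -1.385]
ft_force: [1.7, 3.8, 5.5]
width: 17.2
```

apply_moves(increments=[{"gripper": 5, "delta_pos": [0, 0, 0.39], "dr": [0, 0, 0]}, {"gripper": 5, "delta_pos": [0, -0.04, 0.38], "dr": [0, 0, 0]}, {"gripper": 5, "delta_pos": [0, -0.07, 0.38], "dr": [0, 0, 0]}, {"gripper": 5, "delta_pos": [0, -0.06, 0.2], "dr": [0, 0, 0]}, {"gripper": 5, "delta_pos": [0, 0, 0], "dr": [0, 0, 0]}])

```text
t: 22.73
ee_pos: [614.2, 218.8, 77.2]
orientation: [1.388, 1.083, -1.385]
ft_force: [1.7, -0.6, 5.8]
width: 16.6
```

```bash
python3 -c "from h import *;wh()"
```

```text
t 22.73 p [614.2 218.8  77.2] yaw -13.99 down [ 0.001  0.    -1.   ] F [ 1.7 -0.6  5.8] w 16.6
rel 39.5 -11.3 41.1 ang -15.9 Fxy 1.8 -0.2
```

apply_moves(increments=[{"gripper": 5, "delta_pos": [0, -0.03, 0.1], "dr": [0, 0, 0]}, {"gripper": 5, "delta_pos": [0, -0.03, 0.1], "dr": [0, 0, 0]}, {"gripper": 5, "delta_pos": [0, -0.03, 0.1], "dr": [0, 0, 0]}, {"gripper": 5, "delta_pos": [0, -0.03, 0.1], "dr": [0, 0, 0]}, {"gripper": 5, "delta_pos": [0, -0.04, 0.1], "dr": [0, 0, 0]}])

```text
t: 23.15
ee_pos: [611.9, 215.1, 77.3]
orientation: [1.389, 1.083, -1.384]
ft_force: [2.7, 6.6, 2.2]
width: 16.9
```

```bash
python3 -c "from h import *;wh()"
```

```text
t 23.15 p [611.9 215.1  77.3] yaw -14.0 down [ 0.002  0.001 -1.   ] F [2.7 6.6 2.2] w 16.9
rel 38.1 -15.5 41.1 ang -22.1 Fxy 1.0 7.0
```

apply_moves(increments=[{"gripper": 5, "delta_pos": [0, -0.03, 0.08], "dr": [0, 0, 0]}, {"gripper": 5, "delta_pos": [0, -0.03, 0.08], "dr": [0, 0, 0]}, {"gripper": 5, "delta_pos": [0, 0, 0], "dr": [0, 0, 0]}, {"gripper": 5, "delta_pos": [0, 0, 0], "dr": [0, 0, 0]}, {"gripper": 5, "delta_pos": [0, 0, 0], "dr": [0, 0, 0]}])

```text
t: 23.57
ee_pos: [611.8, 215.0, 77.3]
orientation: [1.392, 1.084, -1.382]
ft_force: [3.5, 8.1, 1.1]
width: 16.8
```

Run:
```python
from h import *
wh();d=shot('wrist','w10.png')
cv2.imwrite('pics/c10.png',cv2.resize(d['img'][200:480,150:550],(800,560),interpolation=2)[:,:,::-1])
s=shot('scene','s10.png')
```

```text
t 23.57 p [611.8 215.   77.3] yaw -14.0 down [ 0.004  0.003 -1.   ] F [3.5 8.1 1.1] w 16.8
rel 38.1 -15.5 41.1 ang -22.2 Fxy 1.4 8.7
```

apply_moves(increments=[{"gripper": 25, "delta_pos": [0, 0, 0], "dr": [0, 0, 0]}, {"gripper": 35, "delta_pos": [0, 0, 0], "dr": [0, 0, 0]}, {"gripper": 45, "delta_pos": [0, 0, 0], "dr": [0, 0, 0]}, {"gripper": 55, "delta_pos": [0, 0, 0], "dr": [0, 0, 0]}, {"gripper": 55, "delta_pos": [0, 0, 0], "dr": [0, 0, 0]}])

```text
t: 24.08
ee_pos: [609.3, 212.6, 76.2]
orientation: [1.386, 1.084, -1.388]
ft_force: [0.8, -0.1, -0.2]
width: 45.1
```

apply_moves(increments=[{"gripper": 55, "delta_pos": [0, 0, 0], "dr": [0, 0, 0]}, {"gripper": 55, "delta_pos": [-0.8, 0, 0], "dr": [0, 0, 0]}, {"gripper": 55, "delta_pos": [-2.0, 0, 0], "dr": [0, 0, 0]}, {"gripper": 55, "delta_pos": [-3.0, 0, 0], "dr": [0, 0, 0]}, {"gripper": 60, "delta_pos": [-3.5, 0, 0], "dr": [0, 0, 0]}])

```text
t: 24.5
ee_pos: [608.6, 212.5, 169.5]
orientation: [1.384, 1.085, -1.39]
ft_force: [1.4, 0.8, 0.1]
width: 51.4
```

apply_moves(increments=[{"gripper": 60, "delta_pos": [-3.5, 0, -2], "dr": [0, 0, 0]}, {"gripper": 60, "delta_pos": [-2.0, 0, -3.5], "dr": [0, 0, 0]}, {"gripper": 60, "delta_pos": [0, 0, -3.5], "dr": [0, 0, 0]}, {"gripper": 60, "delta_pos": [0, 0, -2], "dr": [0, 0, 0]}, {"gripper": 60, "delta_pos": [0, 0, 0], "dr": [0, 0, 0]}])

```text
t: 24.92
ee_pos: [637.1, 323.7, 226.0]
orientation: [1.387, 1.086, -1.382]
ft_force: [-1.1, -1.2, -0.3]
width: 52.8
```

Run:
```python
from h import *
st();s=shot('scene','s11.png');d=shot('side','d11.png')
A=cv2.resize(s['img'][170:310,300:490],None,fx=2.7,fy=2.7,interpolation=2)
B=cv2.resize(d['img'][150:290,260:350],None,fx=2.7,fy=2.7,interpolation=2)
C=cv2.resize(s['img'][370:455,130:320],None,fx=2.3,fy=2.3,interpolation=2)
C=cv2.resize(s['img'][220:310-0,130:320],None,fx=2.3,fy=2.3,interpolation=2)
D=cv2.resize(s['img'][360:450,130:270],None,fx=2.3,fy=2.3,interpolation=2)
top=np.hstack([A,B]);bot=np.hstack([C,D])
w=max(top.shape[1],bot.shape[1]);pad=lambda a:np.pad(a,((0,0),(0,w-a.shape[1]),(0,0)))
o=np.vstack([pad(top),pad(bot)]);print(o.shape);cv2.imwrite('pics/c11.png',o[:,:,::-1])
```

```text
t 24.92 p [637.1 323.7 226. ] yaw -13.82 down [ 0.002  0.002 -1.   ] F [-1.1 -1.2 -0.3] w 52.8
(585, 759, 3)
```

View pics/c11.png

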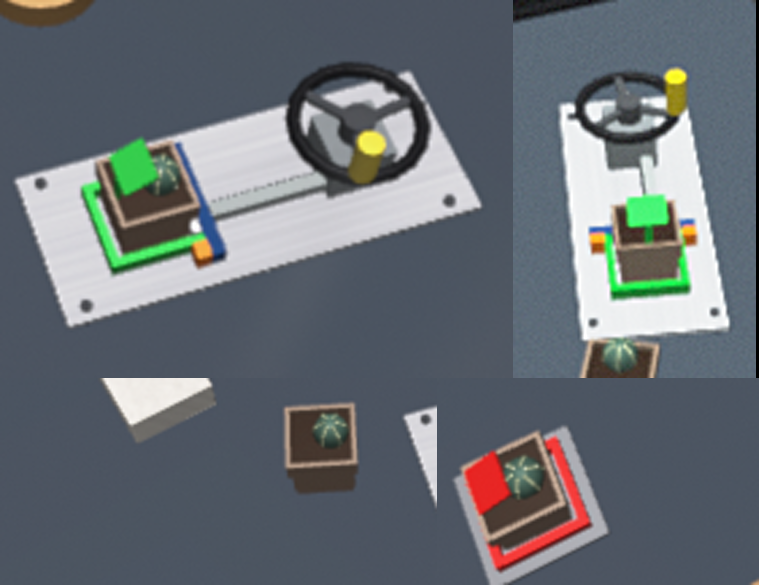

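The green pot is upright in its nest, and the blue bar is against the orange stops. The red pot stands upright in the tray, and the plain pot looks undisturbed. I'll check the knob angle once, then hand in.

Run:
```python
from h import *
s=load('s11.png');k=px(s,300+370/2.7,170+141/2.7,100)[:2]-np.array([580.3,238.5])
print(np.degrees(np.arctan2(k[1],k[0]))+14,np.linalg.norm(k))
st();print(ctrl.close_job())
```

```text
-23.697731670049215 40.48134740552047
t 25.02 p [636.1 320.1 224.7] yaw -13.9 down [-0.    -0.001 -1.   ] F [-0.2 -0.2  0.4] w 52.7
the job is handed in; nothing more can be done
None
```

I finished and handed in the job at 25 s, with the robot clear of everything. The green-tagged pot is in the green nest and the red-tagged pot is in the red nest of the reject tray. I then wound the handwheel clockwise until the slide bar met the two orange stops.

- **Pots:** both were lowered until light floor contact at the expected height before release, and they look upright and seated in the last pictures. The plain pot was not touched.
- **Handwheel:** with the knob at -22.2°, a further 1.7 mm push did not move it and the force rose to about 9 N. After release, the scene picture gave the knob at about -23.7°, which agrees with the expected -22° within reading error. The blue bar is seen resting against both stops.
- **Disagreement:** the scene and wrist cameras differed by about 2–3 mm on where the nests were. I went mainly by the wrist camera close up, and both pots went in without side contact.

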